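Hook the clamp spring onto its anchor post with the spring puller

TASK

The loose clamp spring on the scanning fixture has to be hooked up like its neighbour: take the square-handled spring puller from the tool rack, put its pin into the eye at the end of the loose spring, stretch the spring, swing its hook round the free anchor post and ease it back until the post alone holds it. Then put the puller back into its own hole in the rack, hanging by its collar, and let go. Touch the hook with the puller only, never with the gripper or arm.

Things in the scene. Friction and masses are not known exactly. Their poses are not given: they have to be found in the camera images.
- puller: Loose spring puller in a 22 mm hole of a 3-hole rack (top 60 mm above table; neighbours 85 mm off along its x, within 0.25 rad, not taller). Origin: lower end of its pin, 20 mm above table when hanging. Up z: steel pin 9 mm thick to 40 mm; collar 36 mm wide to 45 mm, which hangs on the rack; black handle to 100 mm, 24 x 24 mm, flats along x and y; close fingers along y. About 0.13 kg.
- spring_hook: Hook of the loose spring, 7 mm steel wire, level, 28 mm above table. Origin: centre of its pull eye (ring, 28 mm inside); x outward along the spring, z up. J hook behind the eye: shank at y +19 mm, x -66 to -30; bend crosses y 0 at x -17.5; tip ends at x -27.5, y -18; mouth opens to -y between x -70 and -31. It only slides along x and turns about the stud; it cannot lift.
- stud (a point): Stud that holds the loose spring's coil, 28 mm above table. The spring turns freely about it, level. Slack, the eye is 139.5 mm from it; pull 1.6 N + 80 N/m of stretch, at most 75 mm. Starts slack, swung 0.32 to 0.5 rad off the stud-post line, towards the robot, counter-clockwise from above. The hook's tip passes the post at 33 to 58 mm of stretch, swinging clockwise; hooked, stretch is 22.5 mm.
- post (a point): Free anchor post, 12 mm steel with an 18 mm head, top 44 mm above table, on a fixture plate 12 mm thick. Point on its axis at hook height (28 mm). y points outward along the line from the stud, 135 mm away at -y, through the post; z up; x towards the twin spring, already hooked on its own post 95 mm away. Hooked, the eye's centre lies 27 mm beyond the post, on that line.
Not all that is in view belongs to the job. Leave any orange or pink look-alike of the puller alone.

How it is judged (in metres and radians):
On the way, in this order (a step that is already met when the one before it is completed fails the run):
1. the puller is lifted out of the rack (height (world z) of puller above 0.062 m), for 0.1 s.
2. the puller, in the eye, has stretched the spring past its hooked length (contact force between puller and spring_hook above 1 N and horizontal distance between puller and spring_hook below 0.02 m and y of spring_hook in the frame of post above 0.031 m), for 0.1 s.
At the end, for the whole second after the job is handed in: The hook is held stretched by the post alone: its eye is 18 to 36 mm beyond the post along the spring's line and within 15 mm of that line, at rest, and the puller does not touch it. The puller hangs again in its own rack hole, within 25 mm of where it started, upright within 10 degrees, at rest (y of spring_hook in the frame of post between 0.018 and 0.036 m and x of spring_hook in the frame of post between -0.015 and 0.015 m and linear speed of each of spring_hook, puller below 0.02 m/s and contact force between puller and spring_hook below 0.1 N and distance of puller from where it was at the start of the episode below 0.025 m and angle between puller's own z axis and vertical below 0.17 rad).
It fails at once if the gripper or arm touches the spring's hook (contact force between any of the fingers, the arm and spring_hook above 1 N).
It also fails if it takes over 54 s, if anything falls off the work surface, if the arm or the gripper's body presses on something with over 40 N, if the wrist force passes 120 N, or if a joint passes its speed limit or range.

ROBOT

A 6-joint arm with a two-finger parallel gripper is mounted at the origin on the work surface. World frame = base frame: x ahead of the robot, y to its left, z up, the work surface at z = 0. Lengths are in mm, angles in rad, forces in N, time in s.
With the tool pointing down it reaches from about 350 to 875 mm from the base axis. Payload 4.2 kg.
Tool frame: the origin (TCP) lies midway between the tips of the shut fingers; the grasp point (between the pads) lies arm.grip_depth behind it (arm.grip_depth is the distance from the TCP to the grasp point, in mm); z points along the fingers, y is the direction in which the jaws open and shut (so a half turn about z gives the same grasp; the last joint's range is limited). The gripper opens to 85 mm and grips with 20 to 120 N. Pads are 22 mm wide; open, the fingers measure 114 mm over their backs; the gripper's body (76 mm by 85 mm) begins 54 mm behind the grasp point. The pads swing forward as they close: fully open they stand 13 mm farther back than shut.
Start: joints at [-1.086, 0.385, 0.008, 0, -1.194, -0.259], TCP at [139.946, -609.109, 201.212] pointing down, gripper open.
Joint ranges: [-3.14, 3.14], [-1.21, 2.06], [-1.07, 1.41], [-3.16, 2.05], [-2.99, -0.16], [-3.1, 3.1]. Speed limits (rad/s): [2.79, 2.79, 3.14, 3.14, 3.14, 3.14].

INTERFACE

Orientations are given as a unit quaternion [x, y, z, w].
In Python, from bench import arm gives the robot as it stands.
- The arm moves only by the tool play_rows, never from a script. Its argument "motion" is one flat list of numbers, 7 for each row, row after row: the opening in per cent of the stroke, from 0 (shut) to 100 (fully open), then the shift along the world's x, y, z in cm, then the turn, a rotation vector about the world's x, y, z in degrees. A call has 1 to 5 rows; each row is the pose to reach, as a shift and turn from the pose commanded when the call began; what a row does not reach only later rows make up. A row lasts 1/8 s, in which the tool goes at most 62.5 mm and 10.7 degrees, less where a joint would pass 70% of its speed; a pose out of reach is approached as far as the arm can. A call with a gripper value outside its range is refused whole. The fingers move at their own pace and stop on an object; the grip force is fixed at half the most. Time passes only in rows, so rows that repeat a pose let the fingers close. It gives the time, the measured TCP pose, the force and the opening at its end, in the units of the state.
- arm.read_state(): the state, without advancing time (a new reading comes with each control period).
- arm.get_image(name): name is "side" or "top" or "wrist"; returns (picture, depth): 480x640x3 uint8, red, green, blue; 480x640 float32, mm along the optical axis (not along the pixel's ray), 0 where there is no reading.
- arm.camera_info(name): a dict with "fovy" (degrees; the focal length in pixels is half the picture's height over the tangent of half this angle, whatever the lens; pixels are square), "cx", "cy" (the principal point, pixels), "R" (3x3) and "t" (3): a world point X has camera coordinates R X + t. Camera axes: x right, y down, z forward; pixel columns grow to the right and rows downward; lengths in mm; the calibration is good to about 2 mm. A picture is of the moment at which its call begins: read the wrist's pose just before it. camera_info takes no time and is no camera call; for the wrist camera it gives the pose at the moment of the call.
- arm.job_done(): hands the job in, once; it reports no verdict.
Trained networks look in the newest picture that a camera, given by its name, has taken for a name from the list of things; names that differ only in an ending like _2 or _b are one class to them, and where a whole thing is asked for, a point or a joint stands for the part that bears it (a point fixed in the world has none). Each returns a list of dicts, best first, with "confidence" (0 to 1); they miss things now and then, are a little off and sometimes report something else, mostly with a low value. They report only what shows in the picture. A call takes as long as a camera call. They do not tell look-alikes from the thing itself.
- arm.outline_of(thing, camera): "mask" (480x640 bool, what is visible of it) and "extent" ([left, top, width, height] in pixels, round what is visible of it).
- arm.place_of(thing, camera): "uv" ([column, row] in pixels: a listed point, or the origin of a listed thing).
The state is a dict: "clock": time; "joints": joint angles; "joint_vel": joint speeds; "joint_efforts": joint torques, N m; "position": TCP position; "ee_rot": TCP orientation; "contact_force": force on the tool from outside, world axes, zero at the start; "wrist_torque": the same for the moment, N m; "gripper_width": finger opening in mm.
Only numpy, scipy, OpenCV 4.12 (cv2) and the standard library are available. Lean on these libraries where they do the work, as an engineer would, in place of code of your own. Each camera call takes 0.05 s, during which the arm holds its last target.

## Working session

There is one attempt and no reset: what is moved stays moved. The work goes in short steps, Python scripts to look and compute and a tool call to move; the robot and the scene stay as the last step left them, time stands still between calls to the robot, and variables do not carry over. Pictures are saved under pics/ and viewed, and the job is handed in when it is done.

Besides the shell and the picture viewer there is one more tool, called after "Request:" as name(argument=value, ...) on one line, values as JSON. play_rows: Moves the arm, as the interface text tells. Its arguments: {"type":"object","properties":{"motion":{"type":"array","items":{"type":"number"}}},"required":["motion"]}

```bash
ls; mkdir -p pics; cat > h.py <<'E'
import numpy as np, cv2, json
from bench import arm
def cam(n):
    c=arm.camera_info(n); f=240/np.tan(np.radians(c['fovy'])/2)
    return f,c['cx'],c['cy'],np.array(c['R']),np.array(c['t'])
def px2w(c,u,v,d):
    f,cx,cy,R,t=c
    return R.T@(np.array([(u-cx)/f*d,(v-cy)/f*d,d])-t)
def ray_z(c,u,v,z):
    f,cx,cy,R,t=c
    o=-R.T@t; r=R.T@np.array([(u-cx)/f,(v-cy)/f,1.])
    return o+r*(z-o[2])/r[2]
def w2px(c,X):
    f,cx,cy,R,t=c
    p=R@np.array(X)+t; return np.array([cx+f*p[0]/p[2],cy+f*p[1]/p[2]])
def shot(n,fn=None):
    c=cam(n); im,d=arm.get_image(n)
    if fn: cv2.imwrite('pics/'+fn,im[:,:,::-1])
    return c,im,d
E
python3 - <<'E'
from h import *
s=arm.read_state(); print({k:np.round(v,3) for k,v in s.items()}, arm.grip_depth)
for n in ['side','top','wrist']:
    c,im,d=shot(n,n+'0.png'); print(n,c[0],np.round(-c[3].T@c[4]),np.round(c[3],2).tolist())
    for th in ['puller','spring_hook','stud','post']:
        print(n,th,[(np.round(r['uv']).tolist(),round(r['confidence'],2),np.round(ray_z(c,*r['uv'],{'puller':20}.get(th,28)),1).tolist()) for r in arm.place_of(th,n)])
print(arm.read_state()['clock'])
E
```

```text
pics
{'clock': np.float64(0.0), 'joints': array([-1.086,  0.386,  0.007, -0.   , -1.194, -0.259]), 'joint_vel': array([ 0.001,  0.   , -0.002, -0.   , -0.   ,  0.001]), 'joint_efforts': array([ 1.0000e-03, -3.9229e+01,  1.8840e+01,  4.1860e+00, -5.0000e-03,
        0.0000e+00]), 'position': array([ 139.783, -608.495,  200.128]), 'ee_rot': array([-0.113,  0.994,  0.001, -0.   ]), 'contact_force': array([ 0.694,  0.921, -0.264]), 'wrist_torque': array([ 0.005, -0.013,  0.013]), 'gripper_width': np.float64(85.262)} 18.700000000000003
side 433.463008759444 [ 444. -597.  576.] [[0.99, -0.15, 0.01], [-0.1, -0.71, -0.69], [0.11, 0.68, -0.72]]
side puller [([318.0, 313.0], 0.84, [508.1, -224.7, 20.0]), ([345.0, 373.0], 0.81, [529.9, -326.5, 20.0]), ([321.0, 466.0], 0.79, [478.5, -438.1, 20.0]), ([411.0, 454.0], 0.64, [589.0, -440.6, 20.0])]
side spring_hook [([312.0, 162.0], 0.96, [549.2, 147.5, 28.0])]
side stud [([353.0, 200.0], 0.98, [611.4, 18.1, 28.0])]
side post [([335.0, 159.0], 0.6, [601.4, 152.5, 28.0])]
top 469.7527240637159 [ 408. -110.  979.] [[0.01, -1.0, 0.02], [-0.99, -0.01, -0.1], [0.1, -0.02, -0.99]]
top puller [([456.0, 258.0], 0.9, [473.7, -424.2, 20.0]), ([455.0, 199.0], 0.66, [596.7, -425.4, 20.0]), ([412.0, 231.0], 0.57, [528.3, -334.8, 20.0]), ([354.0, 241.0], 0.5, [506.1, -215.4, 20.0])]
top spring_hook [([184.0, 218.0], 0.75, [549.2, 133.6, 28.0])]
top stud [([245.0, 186.0], 0.73, [615.7, 10.8, 28.0])]
top post [([180.0, 191.0], 0.78, [603.0, 143.0, 28.0])]
wrist 382.1402159785608 [  66. -626.  374.] [[-0.22, 0.97, 0.0], [0.93, 0.21, 0.3], [0.29, 0.07, -0.96]]
wrist puller []
wrist spring_hook []
wrist stud []
wrist post []
0.75
```

View pics/side0.png

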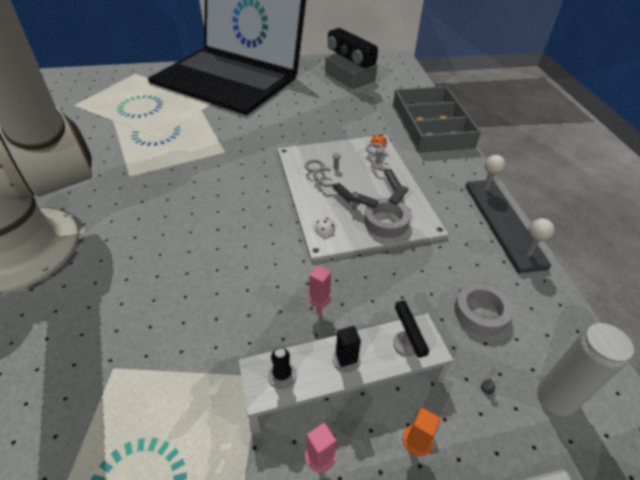

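View pics/top0.png

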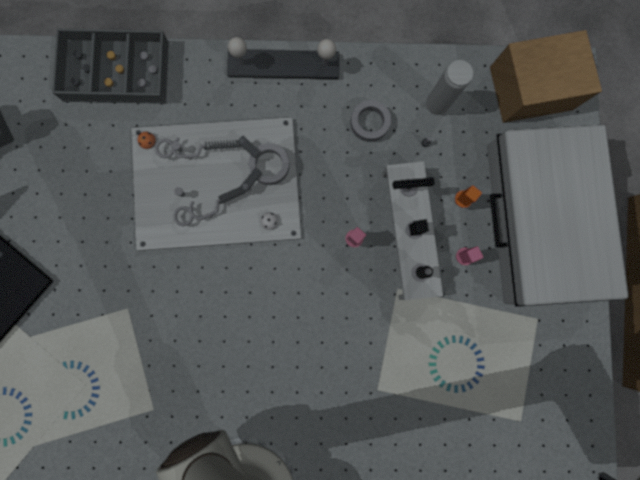

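Rack candidates in the side view are the round handle (282,362), the square black handle (347,346) and the T-handle (412,328). Pink handles at (320,285) and (321,447) and the orange one at (423,432) are look-alikes standing outside the rack. The square black one in the middle hole fits the description. I'll confirm it with an enlarged crop and triangulate.

```bash
python3 - <<'E'
from h import *
a=cv2.imread('pics/side0.png')[290:420,230:460]; b=cv2.imread('pics/top0.png')[150:310,370:500]
cv2.imwrite('pics/crop0.png',np.hstack([cv2.resize(a,(460,390),interpolation=2),cv2.resize(b,(317,390),interpolation=2)]))
cs,ct=cam('side'),cam('top')
def tri(ps,pt):
    P=[]
    for c in (cs,ct):
        K=np.array([[c[0],0,c[1]],[0,c[0],c[2]],[0,0,1]]); P.append(K@np.c_[c[3],c[4]])
    X=cv2.triangulatePoints(P[0],P[1],np.array(ps,float),np.array(pt,float)); return np.round((X[:3]/X[3]).ravel(),1)
print('puller',tri((345,373),(412,231)),'stud',tri((353,200),(245,186)),'post',tri((335,159),(180,191)),'hook',tri((312,162),(184,218)))
for p in [(345,373),(347,346)]: print(ray_z(cs,*p,60),ray_z(cs,*p,20))
for p in [(425,271),(419,228),(412,186)]: print(ray_z(ct,*p,90))
E
```

```text
puller [ 527.8 -332.    31. ] stud [612.4   9.9  35.1] post [600.1 140.6  37.5] hook [546.8 129.   42.7]
[ 523.45120649 -346.13017594   60.        ] [ 529.60215919 -326.64604682   20.        ]
[ 533.48011996 -308.53372967   60.        ] [ 540.40868443 -286.13448523   20.        ]
[ 444.21600835 -342.23087817   90.        ]
[ 526.29435266 -331.70589489   90.        ]
[ 607.86669406 -319.03270876   90.        ]
```

Request:
play_rows(motion=[100,6,4,2,0,0,0,100,12,8,4,0,0,0,100,18,12,6,0,0,0,100,24,16,6,0,0,0,100,30,20,6,0,0,0])

```text
clock: 1.38
position: [395.7, -438.6, 260.3]
ee_rot: [-0.113, 0.994, -0.001, 0.001]
contact_force: [0.9, -0.5, 0.2]
gripper_width: 85.0
```

View pics/crop0.png

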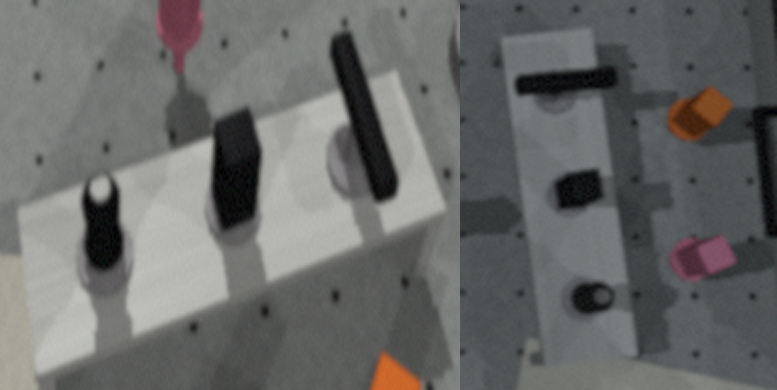

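The crop confirms it: a square black handle in the middle hole, with the round handle and T-handle as its neighbours. Moving the wrist camera over it.

Request:
play_rows(motion=[100,5,4,0,0,0,-4,100,9,9,0,0,0,-4,100,9,9,0,0,0,-4])

```text
clock: 1.75
position: [486.5, -346.7, 259.0]
ee_rot: [-0.081, 0.997, 0.0, 0.0]
contact_force: [-0.3, -0.7, -0.1]
gripper_width: 85.2
```

```bash
python3 - <<'E'
from h import *
s=arm.read_state(); print(s['position'],s['ee_rot'])
c,im,d=shot('wrist','w1.png'); np.save('w1d.npy',d)
print([(np.round(r['uv']).tolist(),round(r['confidence'],2),np.round(ray_z(c,*r['uv'],20),1).tolist()) for r in arm.place_of('puller','wrist')])
np.save('w1c.npy',np.r_[c[0],c[1],c[2],c[3].ravel(),c[4]])
E
```

```text
[ 486.47220823 -346.68269441  259.04687057] [-8.07022605e-02  9.96738233e-01  1.77923695e-04  8.62280315e-05]
[([238.0, 270.0], 0.97, [585.7, -427.3, 20.0]), ([247.0, 175.0], 0.95, [476.0, -428.3, 20.0]), ([430.0, 233.0], 0.81, [506.9, -219.6, 20.0]), ([331.0, 237.0], 0.6, [529.6, -327.7, 20.0])]
```

View pics/w1.png

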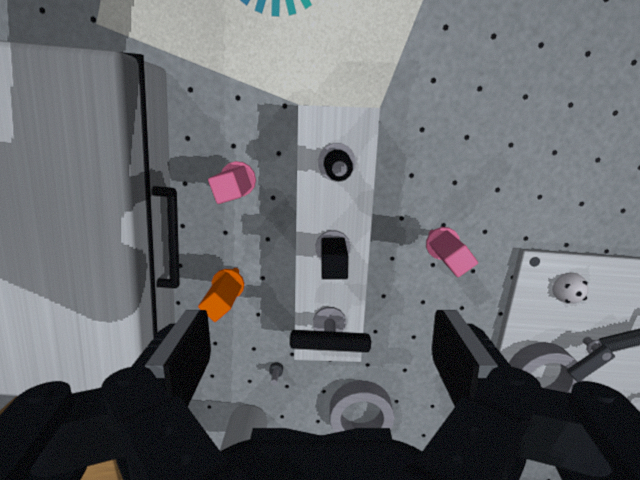

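The wrist view shows the square handle at (334,258), the round one at (338,163) and the T-handle at (330,340). Measuring from depth and cross-checking with the top view.

```bash
python3 - <<'E'
from h import *
v=np.load('w1c.npy'); c=(v[0],v[1],v[2],v[3:12].reshape(3,3),v[12:])
d=np.load('w1d.npy'); vv,uu=np.mgrid[:480,:640]
def W(m): 
    u,w,z=uu[m],vv[m],d[m]; return (np.stack([(u-c[1])/c[0]*z,(w-c[2])/c[0]*z,z],1)-c[4])@c[3]
m=np.zeros_like(d,bool); m[225:295,300:370]=1; m&=d>0
P=W(m); t=P[(P[:,2]>88)]
print('top z',np.percentile(t[:,2],[5,50,95]),len(t))
r=cv2.minAreaRect(t[:,:2].astype(np.float32)); print(r, t.mean(0))
m[:]=0; m[110:320,300:375]=1; m&=d>0; P=W(m); k=abs(P[:,2]-60)<5; print('rack z',np.median(P[k,2]),cv2.minAreaRect(P[k][:,:2].astype(np.float32)))
for bx in [(145,182,322,355),(332,350,295,368)]:
    m[:]=0; m[bx[0]:bx[1],bx[2]:bx[3]]=1; m&=d>0; P=W(m); k=P[:,2]>80; print(np.percentile(P[k,2],[50,98]),P[k].mean(0))
# handle dark pixels in rgb
E
```

```text
top z [ 94.22494136 119.68982924 121.10977519] 952
((526.9228515625, -328.125), (24.099987030029297, 23.183969497680664), 8.908075332641602) [ 523.66052437 -328.86998103  115.46311079]
rack z 60.256016400542755 ((503.0801086425781, -328.7781982421875), (216.4189453125, 71.66835021972656), 8.337701797485352)
[112.80632653 119.07175227] [ 441.63495245 -339.66136821  110.87781769]
[107.48088162 109.46606838] [ 608.02028866 -317.17665499  105.96075726]
```

```bash
python3 - <<'E'
from h import *
v=np.load('w1c.npy'); c=(v[0],v[1],v[2],v[3:12].reshape(3,3),v[12:])
d=np.load('w1d.npy'); vv,uu=np.mgrid[:480,:640]
m=np.zeros_like(d,bool); m[225:295,300:370]=1; m&=d>0
u,w,z=uu[m],vv[m],d[m]; P=(np.stack([(u-c[1])/c[0]*z,(w-c[2])/c[0]*z,z],1)-c[4])@c[3]
t=P[P[:,2]>117]; print(cv2.minAreaRect(t[:,:2].astype(np.float32)),t.mean(0),len(t))
c2,im,d2=shot('top'); print(w2px(c2,[526.9,-328.1,120]))
m=(im.sum(2)<60); m[:205]=0;m[255:]=0;m[:,:400]=0;m[:,440:]=0
yx=np.argwhere(m); print(yx.mean(0),yx.min(0),yx.max(0)); 
print(arm.read_state()['position'],arm.read_state()['ee_rot'])
E
```

```text
((526.9785766601562, -328.1788024902344), (24.137144088745117, 22.935094833374023), 9.257209777832031) [ 526.59582699 -328.33817923  120.00544445] 693
[421.05949301 225.56735465]
[240.41111111 435.52222222] [231 431] [249 439]
[ 483.83882524 -349.85082337  259.30485101] [-7.80169038e-02  9.96952031e-01 -5.72679015e-05 -8.08337767e-05]
```

Request:
play_rows(motion=[100,4.3,2.2,-4,0,0,0,100,4.3,2.2,-9,0,0,0,100,4.3,2.2,-9,0,0,0,100,4.3,2.2,-9,0,0,0])

```text
clock: 2.4
position: [527.3, -329.6, 171.5]
ee_rot: [-0.077, 0.997, -0.001, 0.001]
contact_force: [1.1, -0.8, 1.3]
gripper_width: 85.3
```

```bash
python3 - <<'E'
from h import *
c,im,d=shot('wrist','w2.png'); vv,uu=np.mgrid[:480,:640]
s=arm.read_state(); print(s['position'],s['ee_rot'])
m=d>0
u,w,z=uu[m],vv[m],d[m]; P=(np.stack([(u-c[1])/c[0]*z,(w-c[2])/c[0]*z,z],1)-c[4])@c[3]
t=P[(P[:,2]>116)&(abs(P[:,0]-527)<25)&(abs(P[:,1]+328)<25)]; print(cv2.minAreaRect(t[:,:2].astype(np.float32)),t.mean(0),len(t))
E
```

```text
[ 527.81405108 -329.53021226  172.24158087] [-0.0773305   0.99700239 -0.00144063  0.00203613]
((521.8294677734375, -325.98870849609375), (34.21360397338867, 51.04452896118164), 8.877113342285156) [ 513.87569132 -326.61669426  268.32461948] 14246
```

View pics/w2.png

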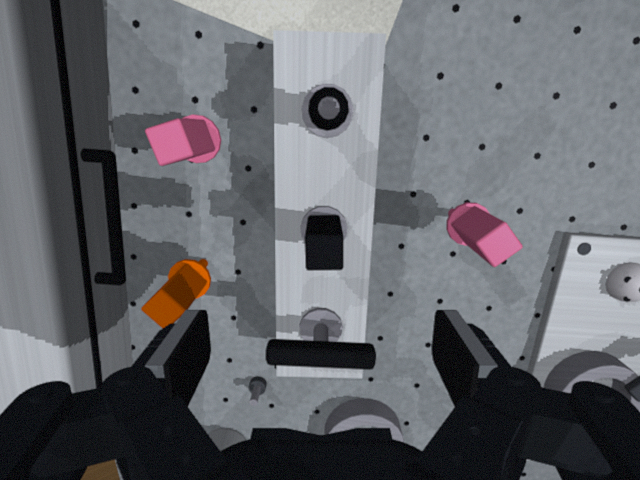

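Square handle is at (324,242), centred between the pads. Re-measuring with a proper height limit.

```bash
cat >> h.py <<'E'
def cloud(c,d):
    vv,uu=np.mgrid[:480,:640]; z=d
    return ((np.stack([(uu-c[1])/c[0]*z,(vv-c[2])/c[0]*z,z],-1)-c[4])@c[3]), d>0
E
python3 - <<'E'
from h import *
c,im,d=shot('wrist'); P,m=cloud(c,d); P=P[m]
s=arm.read_state(); print(s['position'],s['ee_rot'])
t=P[(abs(P[:,2]-120)<4)&(abs(P[:,0]-527)<25)&(abs(P[:,1]+328)<25)]; print(cv2.minAreaRect(t[:,:2].astype(np.float32)),t.mean(0),len(t))
E
```

```text
[ 527.94020067 -329.26937095  172.34895699] [-0.07739131  0.99699721 -0.00137482  0.00229386]
((526.9291381835938, -328.2947692871094), (23.91117286682129, 23.57380485534668), 9.654022216796875) [ 526.29500033 -328.21223561  119.95940499] 1394
```

Request:
play_rows(motion=[100,-0.1,0.1,-4,0,0,0,100,-0.1,0.1,-8,0,0,0,100,-0.1,0.1,-9.5,0,0,0,100,-0.1,0.1,-9.5,0,0,0,20,-0.1,0.1,-9.5,0,0,0])

```text
clock: 3.12
position: [527.5, -327.5, 76.5]
ee_rot: [-0.078, 0.997, -0.001, 0.002]
contact_force: [0.8, -0.4, -0.0]
gripper_width: 69.5
```

Request:
play_rows(motion=[10,0,0,0,0,0,0,10,0,0,0,0,0,0,10,0,0,0,0,0,0,10,0,0,0,0,0,0])

```text
clock: 3.62
position: [526.6, -327.1, 75.2]
ee_rot: [-0.078, 0.997, -0.001, 0.001]
contact_force: [-1.0, 0.5, 3.4]
gripper_width: 22.4
```

Request:
play_rows(motion=[10,0,0,3,0,0,0,10,0,0,7,0,0,0,10,0,0,12,0,0,0,10,0,1,14,0,0,0,10,0,4,14,0,0,0])

```text
clock: 4.25
position: [526.7, -287.2, 215.8]
ee_rot: [-0.077, 0.997, -0.0, 0.002]
contact_force: [-0.5, 0.0, -0.6]
gripper_width: 22.5
```

Request:
play_rows(motion=[10,-1,5,0,0,0,0,10,-3,11,0,0,0,0,10,-5,17,0,0,0,0,10,-6,23,1,0,0,0,10,-7,25,2,0,0,0])

```text
clock: 4.88
position: [454.8, -34.2, 234.0]
ee_rot: [-0.08, 0.997, 0.0, -0.001]
contact_force: [-0.1, -0.2, -0.9]
gripper_width: 22.5
```

```bash
python3 - <<'E'
from h import *
s=arm.read_state(); print(s['clock'],s['position'],s['ee_rot'],s['contact_force'])
c,im,d=shot('wrist','w3.png'); np.savez('w3',c=np.r_[c[0],c[1],c[2],c[3].ravel(),c[4]],d=d)
for th in ['puller','spring_hook','stud','post']:
    print(th,[(np.round(r['uv'],1).tolist(),round(r['confidence'],2),np.round(ray_z(c,*r['uv'],28),1).tolist()) for r in arm.place_of(th,'wrist')])
E
```

```text
4.875 [454.7872211  -34.17544998 234.01677956] [-7.95413450e-02  9.96831364e-01  3.38236781e-04 -5.40585958e-04] [-0.10118995 -0.16822627 -0.90261632]
puller [([320.1, 252.0], 0.84, [505.8, -26.5, 28.0]), ([151.0, 221.9], 0.81, [501.1, -202.0, 28.0])]
spring_hook [([460.0, 311.6], 0.83, [549.7, 136.3, 28.0])]
stud []
post [([452.6, 353.9], 0.67, [603.0, 142.1, 28.0])]
```

View pics/w3.png

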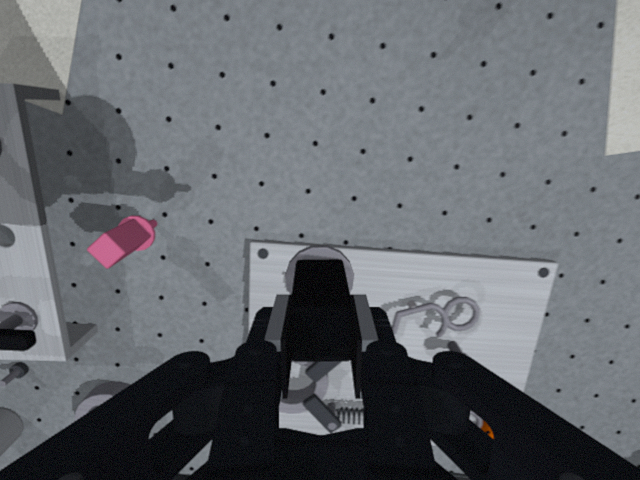

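The wrist view shows the eye at (461,313), but the stud and part of the hook are hidden behind the hand. I'll move to get a clear view of all of it.

Request:
play_rows(motion=[10,4,-2.5,2,0,0,0,10,8.5,-5.5,4.5,0,0,0,10,8.5,-5.5,4.5,0,0,0,10,8.5,-5.5,4.5,0,0,0])

```text
clock: 5.62
position: [540.3, -92.7, 277.5]
ee_rot: [-0.077, 0.997, 0.0, -0.002]
contact_force: [-0.5, -0.0, -0.2]
gripper_width: 22.3
```

```bash
python3 - <<'E'
from h import *
s=arm.read_state(); print(s['clock'],s['position'],s['ee_rot'],s['contact_force'])
c,im,d=shot('wrist','w4.png'); np.savez('w4',c=np.r_[c[0],c[1],c[2],c[3].ravel(),c[4]],d=d,im=im)
for th in ['puller','spring_hook','stud','post']:
    print(th,[(np.round(r['uv'],1).tolist(),round(r['confidence'],2),np.round(ray_z(c,*r['uv'],28),1).tolist()) for r in arm.place_of(th,'wrist')])
cv2.imwrite('pics/w4c.png',cv2.resize(im[130:380,330:630,::-1],(720,600),interpolation=2))
E
```

```text
5.625 [540.3085651  -92.71393442 277.4602961 ] [-7.67042327e-02  9.97052356e-01  3.02045033e-04 -1.72284697e-03] [-0.49140778 -0.00176465 -0.166654  ]
puller [([31.8, 195.0], 0.94, [588.0, -410.6, 28.0]), ([26.2, 86.5], 0.88, [474.1, -408.9, 28.0]), ([220.4, 153.0], 0.67, [510.3, -206.7, 28.0]), ([316.0, 253.8], 0.58, [608.1, -87.6, 28.0]), ([510.6, 278.9], 0.36, [604.0, 146.3, 28.0])]
spring_hook [([514.1, 234.6], 0.9, [550.3, 134.0, 28.0])]
stud [([397.2, 271.4], 0.92, [615.2, 10.7, 28.0])]
post [([507.9, 278.1], 0.83, [603.5, 142.8, 28.0])]
```

View pics/w4c.png

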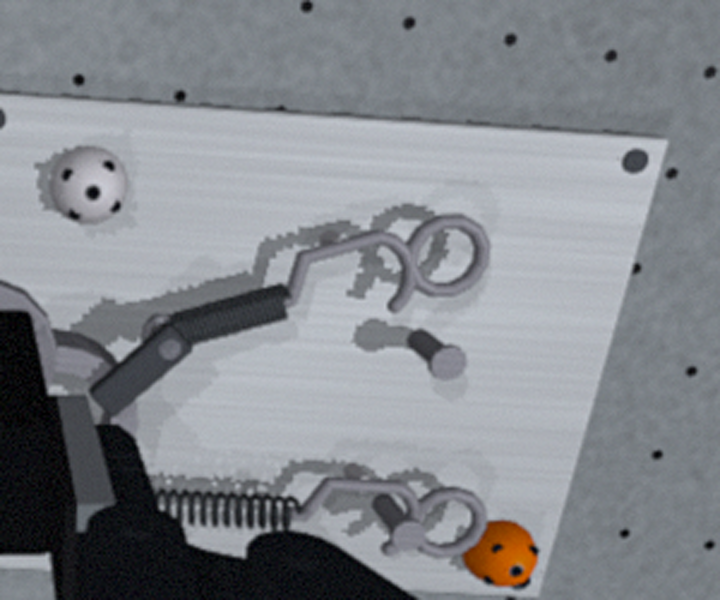

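The crop shows the loose spring's eye at (517,237) in full-frame pixels, its J-hook mouth facing the free post, whose head is at (516,280), and the stud near (400,272). Measuring by depth.

```bash
cat > m.py <<'E'
from h import *
from scipy.optimize import least_squares
def circ(p,r=None):
    f=(lambda q: np.hypot(p[:,0]-q[0],p[:,1]-q[1])-r) if r else (lambda q: np.hypot(p[:,0]-q[0],p[:,1]-q[1])-q[2])
    s=least_squares(f,[*p.mean(0)[:2]]+([] if r else [17]),loss='soft_l1'); return s.x,np.sqrt(np.mean(s.fun**2))
E
python3 - <<'E'
from m import *
z=np.load('w4.npz'); v=z['c']; c=(v[0],v[1],v[2],v[3:12].reshape(3,3),v[12:]); d=z['d']; P,m=cloud(c,d)
vv,uu=np.mgrid[:480,:640]
near=lambda x,y,r:(np.hypot(P[...,0]-x,P[...,1]-y)<r)&m
# plate height
k=near(560,60,25); print('plate z',np.percentile(P[k][:,2],[10,50,90]))
# eye
k=(np.hypot(uu-517,vv-237)<19)&m&(P[...,2]>22); q=P[k]; print('eye',len(q),np.median(q[:,2]),q[:,:2].min(0),q[:,:2].max(0),circ(q))
# post head
k=(np.hypot(uu-516,vv-280)<12)&m&(P[...,2]>38); q=P[k]; print('post',len(q),np.percentile(q[:,2],[10,50,90]),cv2.minEnclosingCircle(q[q[:,2]>41][:,:2].astype(np.float32)),q[q[:,2]>41].mean(0))
k=(np.hypot(uu-400,vv-273)<10)&m; q=P[k]; print('stud',np.percentile(q[:,2],[5,50,95]),q[q[:,2]>q[:,2].max()-4].mean(0))
print('twin post', P[352,498],P[349:357:3,494:502:3].reshape(-1,3).round())
# triangulate hook and post from w3,w4
z3=np.load('w3.npz')['c']
def pm(v): K=np.array([[v[0],0,v[1]],[0,v[0],v[2]],[0,0,1]]); return K@np.c_[v[3:12].reshape(3,3),v[12:]]
for a,b in [((460,311.6),(514.1,234.6)),((452.6,353.9),(507.9,278.1)),((461.5,313.5),(517.1,236.7))]:
    X=cv2.triangulatePoints(pm(z3),pm(v),np.array(a,float),np.array(b,float)); print((X[:3]/X[3]).ravel())
E
```

```text
plate z [11.35532161 12.57878988 30.9255825 ]
eye 559 31.042374745838742 [531.77033174 114.74348581] [572.12089376 155.24086582] (array([551.69691025, 134.11706195,  17.11936393]), np.float64(1.9052092500296893))
post 191 [43.01613226 44.20289839 45.0589727 ] ((600.3922119140625, 143.87942504882812), 9.331037521362305) [600.40362303 143.16414289  44.14354605]
stud [27.97537063 46.6842389  48.36869592] [612.18090341   8.9361089   47.22924426]
twin post [694.14208284 150.334559    43.65960514] [[691. 145.  43.]
 [690. 148.  44.]
 [689. 151.  44.]
 [694. 145.  45.]
 [693. 148.  46.]
 [694. 152.  44.]
 [698. 146.  45.]
 [699. 151.  43.]
 [697. 153.  45.]]
[551.93590834 138.24438365  22.1233678 ]
[603.43309858 142.68860089  27.60699335]
[552.76833434 139.62796157  25.63450132]
```

Geometry checks out: the eye is 139.1 mm from the stud (should be 139.5), the post 134.8 mm (should be 135), the swing angle 0.36 rad, the post head at z 44 and the plate at 12.5. Moving above the eye.

Request:
play_rows(motion=[10,0.3,6,-2,0,0,0,10,0.6,12,-5,0,0,0,10,1,18,-8,0,0,0,10,1.1,22.7,-12,0,0,0,10,1.1,22.7,-13,0,0,0])

```text
clock: 6.5
position: [550.3, 137.8, 146.9]
ee_rot: [-0.08, 0.997, -0.0, -0.002]
contact_force: [-0.1, -0.2, -0.0]
gripper_width: 22.6
```

Request:
play_rows(motion=[10,0,0,0,0,0,0,10,0,0,0,0,0,0])

```text
clock: 6.75
position: [552.8, 134.7, 150.7]
ee_rot: [-0.078, 0.997, 0.0, 0.001]
contact_force: [1.8, 0.1, -0.2]
gripper_width: 22.5
```

```bash
python3 - <<'E'
from m import *
s=arm.read_state(); print(s['clock'],s['position'],s['ee_rot'],s['contact_force'])
c,im,d=shot('side','s5.png'); cv2.imwrite('pics/s5c.png',cv2.resize(im[60:260,200:460,::-1],(780,600),interpolation=2))
p=s['position']
print('pred pin tip px',w2px(c,[p[0],p[1],p[2]-55.2]),'eye px',w2px(c,[551.7,134.1,28]),'post',w2px(c,[600.4,143.2,44]))
ct,imt,_=shot('top','t5.png'); print('top eye',w2px(ct,[551.7,134.1,28]),'post',w2px(ct,[600.4,143.2,44]))
cv2.imwrite('pics/t5c.png',cv2.resize(imt[110:260,130:310,::-1],(720,600),interpolation=2))
E
```

```text
6.75 [552.76628845 134.66150087 150.73379822] [-7.75928288e-02  9.96984386e-01  2.34760738e-04  1.19694806e-03] [ 1.81883707  0.13914434 -0.15120937]
pred pin tip px [314.2664357 138.2176598] eye px [313.57756165 166.19999085] post [336.04177348 155.5196913 ]
top eye [183.39099469 216.28707842] post [177.79110523 191.05117663]
```

View pics/s5c.png

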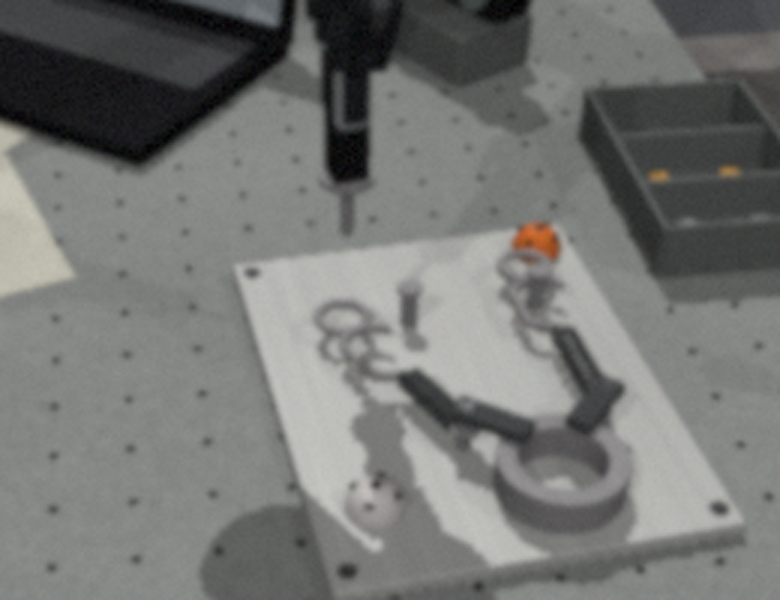

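View pics/t5c.png

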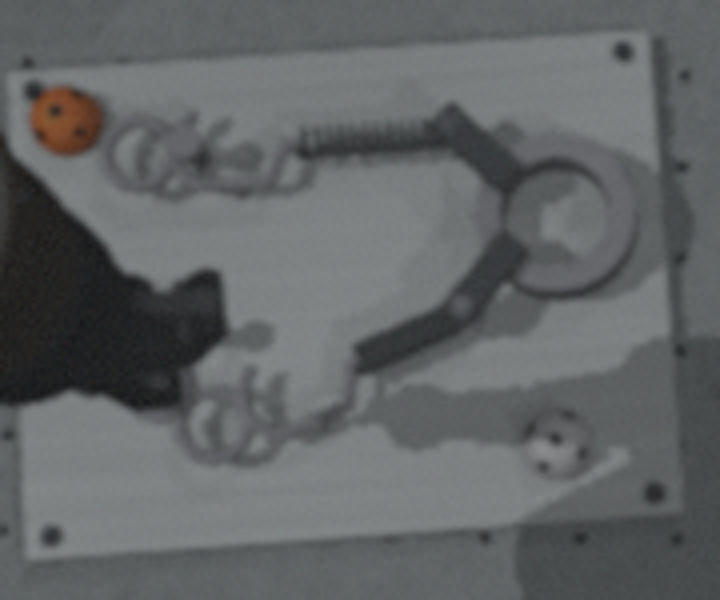

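The side view shows the pin tip at (316,138) directly above the eye at (314,166), and both match the predicted pixels within 1.4 px. Descending.

Request:
play_rows(motion=[10,0,0,-2,0,0,0,10,0,0,-4,0,0,0,10,0,0,-4,0,0,0,10,0,0,-4,0,0,0])

```text
clock: 7.35
position: [553.0, 135.1, 110.7]
ee_rot: [-0.078, 0.997, 0.0, 0.001]
contact_force: [0.5, -0.4, -0.8]
gripper_width: 22.5
```

```bash
python3 - <<'E'
from m import *
s=arm.read_state(); print(s['clock'],s['position'],s['contact_force'])
E
```

```text
7.35 [553.00518228 135.10904351 110.66197882] [ 0.47901128 -0.42744478 -0.81513951]
```

Request:
play_rows(motion=[10,-0.1,-0.1,-1.5,0,0,0,10,-0.1,-0.1,-3,0,0,0,10,-0.1,-0.1,-3.8,0,0,0,10,-0.1,-0.1,-3.8,0,0,0])

```text
clock: 7.85
position: [550.5, 134.0, 70.1]
ee_rot: [-0.078, 0.997, -0.0, -0.001]
contact_force: [-0.1, -0.4, -0.6]
gripper_width: 22.2
```

```bash
python3 - <<'E'
from m import *
s=arm.read_state(); print(s['clock'],s['position'],s['contact_force'])
c,im,d=shot('side','s6.png'); cv2.imwrite('pics/s6c.png',cv2.resize(im[90:230,240:420,::-1],(771,600),interpolation=2))
E
```

```text
7.85 [550.48020289 134.00359806  70.11447118] [-0.12314339 -0.35497355 -0.55823487]
```

View pics/s6c.png

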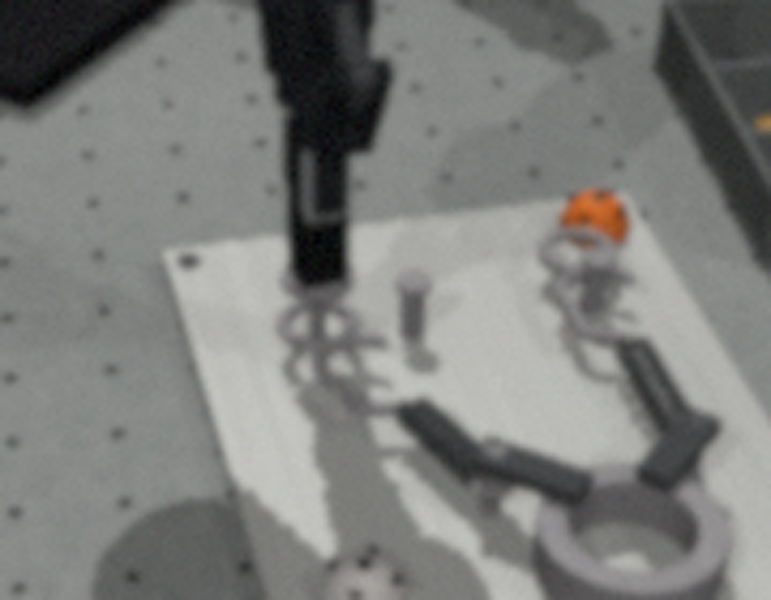

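The pin appears to be inside the ring, at crop (318,330). Now stretching radially.

Request:
play_rows(motion=[10,-0.5,1,0.2,0,0,0,10,-1.1,2.2,0.2,0,0,0,10,-1.7,3.6,0.2,0,0,0,10,-2.3,5,0.2,0,0,0,10,-2.3,5,0.2,0,0,0])

```text
clock: 8.52
position: [527.7, 185.0, 73.4]
ee_rot: [-0.079, 0.997, -0.0, 0.0]
contact_force: [1.8, -5.3, -1.8]
gripper_width: 22.4
```

```bash
python3 - <<'E'
from m import *
s=arm.read_state(); print(s['clock'],s['position'],s['contact_force'],s['wrist_torque'])
p=s['position'][:2]-[612.2,8.9]; print('R',np.hypot(*p),'th',np.degrees(np.arctan2(p[1],p[0]))-95.0)
c,im,d=shot('side','s7.png'); cv2.imwrite('pics/s7c.png',cv2.resize(im[90:230,240:420,::-1],(771,600),interpolation=2))
E
```

```text
8.525 [527.67964142 185.04382536  73.40001833] [ 1.79622444 -5.32468869 -1.76413685] [-1.69281261 -0.85345505  0.02319221]
R 195.37230670556588 th 20.633423905441134
```

View pics/s7c.png

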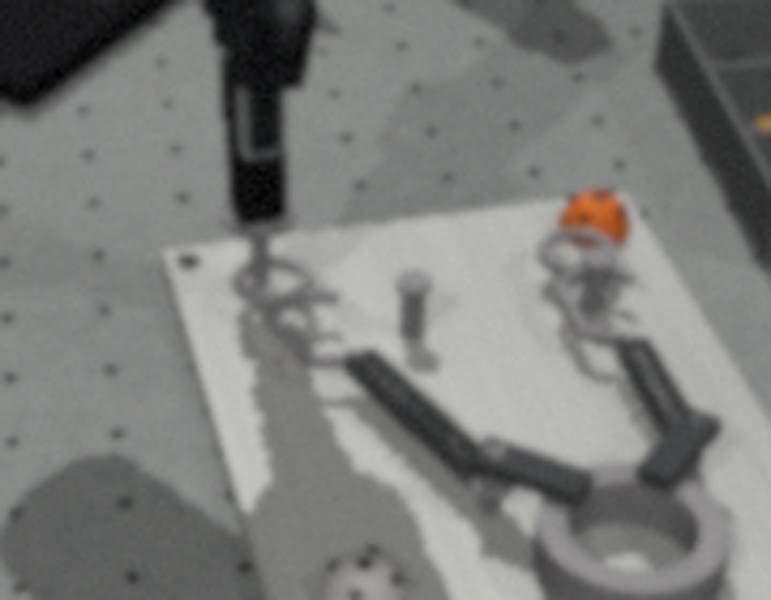

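Contact force is 5.6 N (5.3 expected at 46 mm stretch), and the ring follows the pin. Swinging clockwise on the 195 mm arc.

Request:
play_rows(motion=[10,1.8,0.7,0,0,0,0,10,3.4,1.2,0,0,0,0,10,5.1,1.6,0,0,0,0,10,6.8,1.8,0,0,0,0,10,7,1.8,0,0,0,0])

```text
clock: 9.2
position: [598.3, 201.2, 72.7]
ee_rot: [-0.077, 0.997, -0.001, -0.001]
contact_force: [-0.7, -4.7, 0.3]
gripper_width: 22.5
```

Request:
play_rows(motion=[10,0,0,0,0,0,0])

```text
clock: 9.32
position: [597.5, 201.3, 72.9]
ee_rot: [-0.077, 0.997, -0.001, -0.001]
contact_force: [0.1, -4.8, -0.2]
gripper_width: 22.0
```

```bash
python3 - <<'E'
from m import *
s=arm.read_state(); print(s['clock'],s['position'],s['contact_force'],s['wrist_torque'])
p=s['position'][:2]-[612.2,8.9]; print('R',np.hypot(*p),'th',np.degrees(np.arctan2(p[1],p[0]))-95.0)
c,im,d=shot('side','s8.png'); cv2.imwrite('pics/s8c.png',cv2.resize(im[90:230,240:420,::-1],(771,600),interpolation=2))
E
```

```text
9.325 [597.52822051 201.28992194  72.859612  ] [ 0.13589442 -4.79076742 -0.17253098] [-1.81209119 -0.14322758 -0.02535183]
R 192.94855059311712 th -0.6390278565101681
```

View pics/s8c.png

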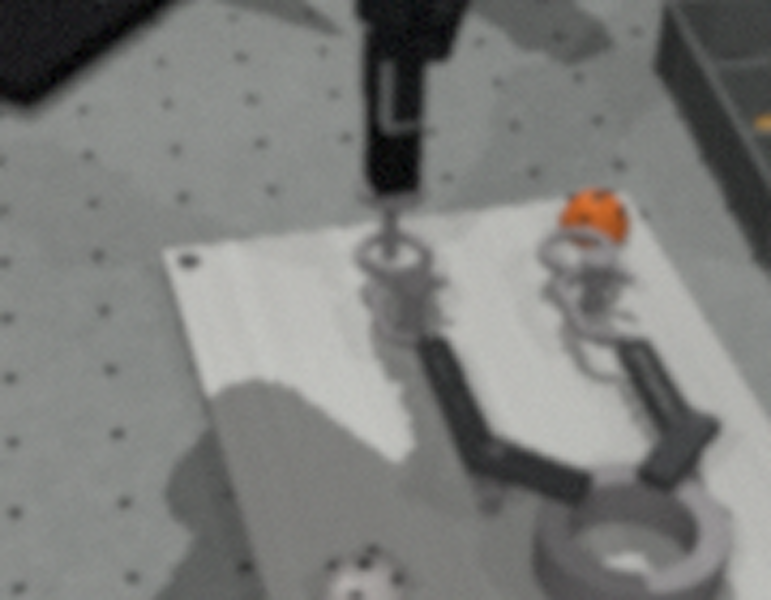

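The side view shows the hook swung over the post, with the pin in the eye at crop (392,258). Easing back along the line.

Request:
play_rows(motion=[10,0.1,-0.7,0,0,0,0,10,0.1,-1.4,0,0,0,0,10,0.1,-2.1,0,0,0,0,10,0.1,-2.5,0,0,0,0,10,0.1,-2.5,0,0,0,0])

```text
clock: 10.0
position: [599.4, 177.9, 73.5]
ee_rot: [-0.078, 0.997, 0.001, 0.001]
contact_force: [-0.3, -0.6, -0.6]
gripper_width: 22.1
```

```bash
python3 - <<'E'
from m import *
s=arm.read_state(); print(s['clock'],s['position'],s['contact_force'],s['wrist_torque'])
p=s['position'][:2]-[612.2,8.9]; print('R',np.hypot(*p),'th',np.degrees(np.arctan2(p[1],p[0]))-95.0)
c,im,d=shot('side','s9.png'); cv2.imwrite('pics/s9c.png',cv2.resize(im[90:230,240:420,::-1],(771,600),interpolation=2))
print([(r['uv'],r['confidence'],ray_z(c,*r['uv'],28)) for r in arm.place_of('spring_hook','side')])
print(w2px(c,np.array([600.4-.0875*27,143.2+27,28])))
E
```

```text
10.0 [599.4069779  177.93578177  73.50517941] [-0.28156758 -0.63580383 -0.60387473] [ 0.01785659  0.0072575  -0.0310658 ]
R 169.51919340811213 th -0.6719726066958884
[([332.2, 152.8], 0.76, array([598.60132878, 176.48803649,  28.        ])), ([353.6, 201.1], 0.21, array([612.17471059,  14.20081158,  28.        ]))]
[332.43942536 154.49978483]
```

View pics/s9c.png

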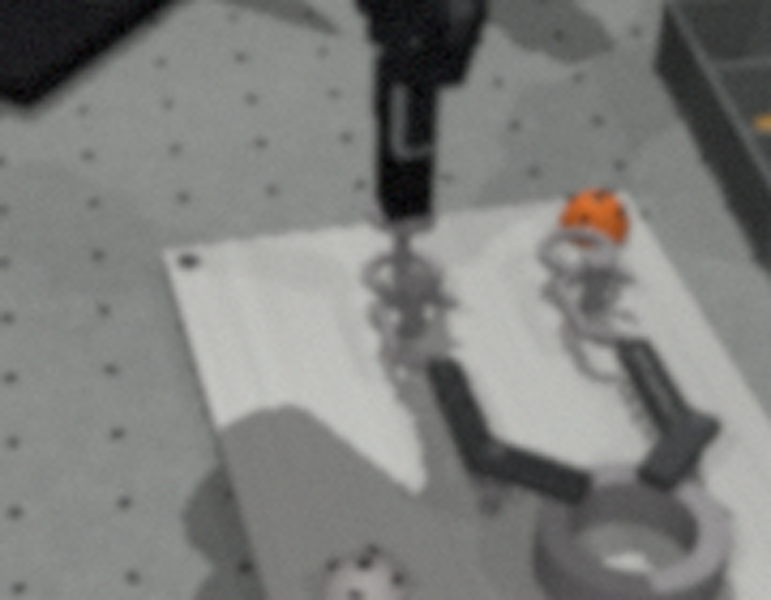

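Force has dropped to zero and the detected eye (332,153) is at the hooked pixel (332,154), so the post now holds it. Centring the pin in the eye and lifting out.

Request:
play_rows(motion=[10,-0.1,-0.7,0,0,0,0,10,-0.1,-0.7,0,0,0,0,10,-0.1,-0.7,1.5,0,0,0,10,-0.1,-0.7,3,0,0,0,10,-0.1,-0.7,5,0,0,0])

```text
clock: 10.72
position: [598.3, 170.5, 124.8]
ee_rot: [-0.078, 0.997, 0.0, 0.0]
contact_force: [0.0, 0.4, -0.8]
gripper_width: 22.9
```

Request:
play_rows(motion=[10,0,0,4,0,0,0,10,0,-2,9,0,0,0,10,0,-6,12,0,0,0,10,0,-12,12,0,0,0,10,0,-18,12,0,0,0])

```text
clock: 11.35
position: [598.2, -10.9, 245.6]
ee_rot: [-0.079, 0.997, 0.0, 0.002]
contact_force: [0.7, -0.2, -0.9]
gripper_width: 22.5
```

```bash
python3 - <<'E'
from m import *
s=arm.read_state(); print(s['clock'],s['position'],s['contact_force'],s['ee_rot'])
c,im,d=shot('side','s10.png'); cv2.imwrite('pics/s10c.png',cv2.resize(im[60:330,200:560,::-1],(800,600),interpolation=2))
print([(r['uv'],r['confidence'],ray_z(c,*r['uv'],28)) for r in arm.place_of('spring_hook','side')])
c,im,d=shot('top','t10.png'); cv2.imwrite('pics/t10c.png',cv2.resize(im[110:260,130:310,::-1],(720,600),interpolation=2))
E
```

```text
11.35 [598.23255545 -10.87016184 245.58663507] [ 0.6651343  -0.18068353 -0.89401065] [-7.85412718e-02  9.96909162e-01  2.93826305e-04  1.81823228e-03]
[([334.1, 152.2], 0.65, array([603.0857172 , 178.15774921,  28.        ]))]
```

View pics/s10c.png

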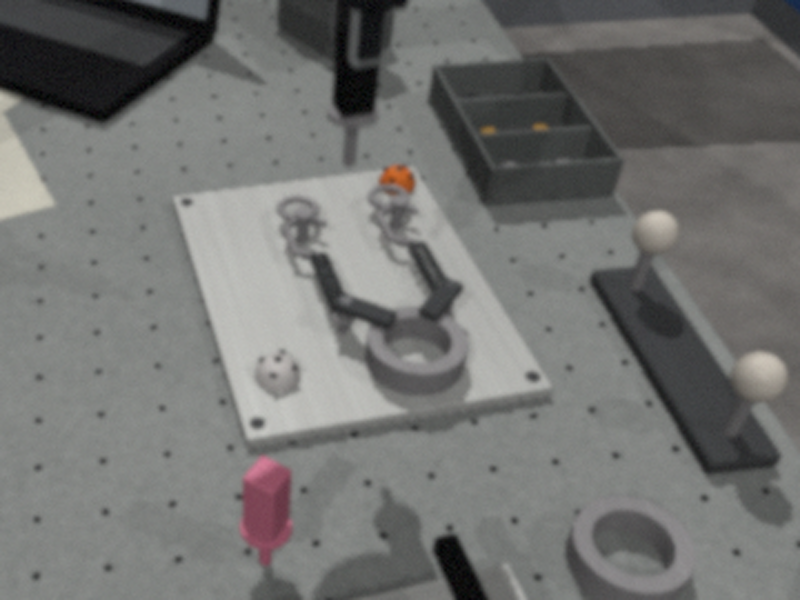

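View pics/t10c.png

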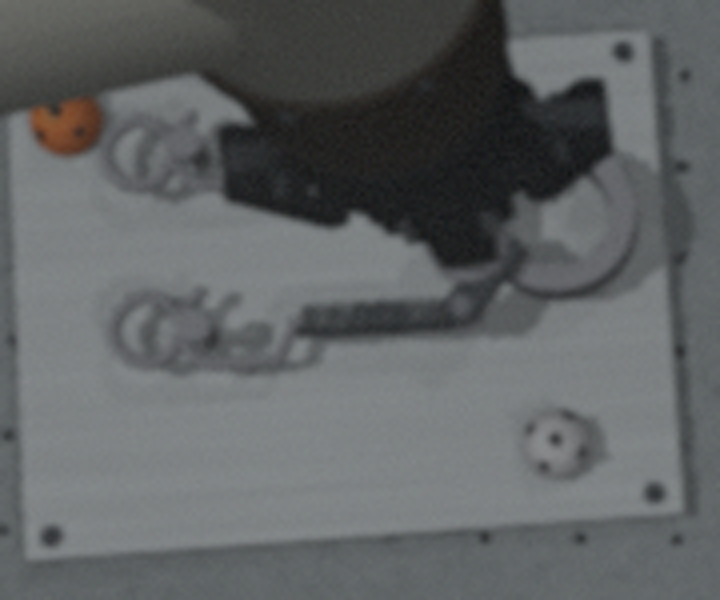

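The spring is hooked like its twin: eye at top crop (145,330) with the post in the mouth. Returning to the rack.

Request:
play_rows(motion=[10,-1.2,-6,0,0,0,0,10,-2.4,-12,0,0,0,0,10,-3.6,-18,-1,0,0,0,10,-4.8,-24,-2,0,0,0,10,-6,-29,-3,0,0,0])

```text
clock: 12.12
position: [538.3, -300.9, 214.1]
ee_rot: [-0.078, 0.997, -0.0, 0.001]
contact_force: [1.2, 0.8, -1.1]
gripper_width: 22.4
```

Request:
play_rows(motion=[10,-1.1,-2.7,0,0,0,0,10,-1.1,-2.7,0,0,0,0,10,-1.1,-2.7,0,0,0,0])

```text
clock: 12.5
position: [527.8, -325.8, 213.9]
ee_rot: [-0.078, 0.997, -0.0, 0.001]
contact_force: [-0.5, 0.7, -1.2]
gripper_width: 22.3
```

```bash
python3 - <<'E'
from m import *
s=arm.read_state(); print(s['clock'],s['position'],s['contact_force'],s['ee_rot'])
c,im,d=shot('side','s11.png'); cv2.imwrite('pics/s11c.png',cv2.resize(im[180:420,230:490,::-1],(650,600),interpolation=2))
p=s['position']; print('pred tip',w2px(c,[p[0],p[1],p[2]-55.2]),'top',w2px(c,[p[0],p[1],p[2]+44.8]), 'hole',w2px(c,[526.8,-328.2,60]))
E
```

```text
12.5 [ 527.79412803 -325.78793585  213.91537491] [-0.50708315  0.72105875 -1.16029965] [-7.84406766e-02  9.96918608e-01 -8.99030431e-05  5.84089110e-04]
pred tip [350.34417101 315.42472543] top [357.19284099 257.46009696] hole [344.89779277 359.94506221]
```

View pics/s11c.png

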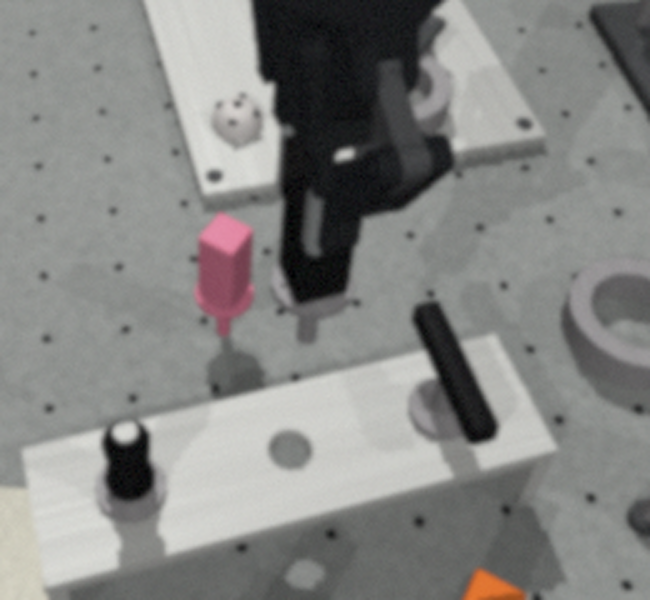

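The side view shows the empty hole at (346,360) and the pin tip at (352,315), both within about 1 px of prediction relative to each other. Lowering.

Request:
play_rows(motion=[10,-0.1,-0.2,-4,0,0,0,10,-0.1,-0.2,-7.5,0,0,0,10,-0.1,-0.2,-8.5,0,0,0,10,-0.1,-0.2,-8.5,0,0,0])

```text
clock: 13.05
position: [526.7, -328.2, 128.6]
ee_rot: [-0.079, 0.997, -0.0, -0.0]
contact_force: [-0.4, 0.1, -1.0]
gripper_width: 22.1
```

```bash
python3 - <<'E'
from m import *
s=arm.read_state(); print(s['clock'],s['position'],s['contact_force'])
c,im,d=shot('side','s12.png'); cv2.imwrite('pics/s12c.png',cv2.resize(im[270:390,270:430,::-1],(800,600),interpolation=2))
p=s['position']; print('pred tip',w2px(c,[p[0],p[1],p[2]-55.2]), 'hole',w2px(c,[526.8,-328.2,60]))
E
```

```text
13.05 [ 526.74438938 -328.19237044  128.64910482] [-0.36801015  0.14128982 -0.99617042]
pred tip [345.46138527 354.77744533] hole [344.89779277 359.94506221]
```

View pics/s12c.png

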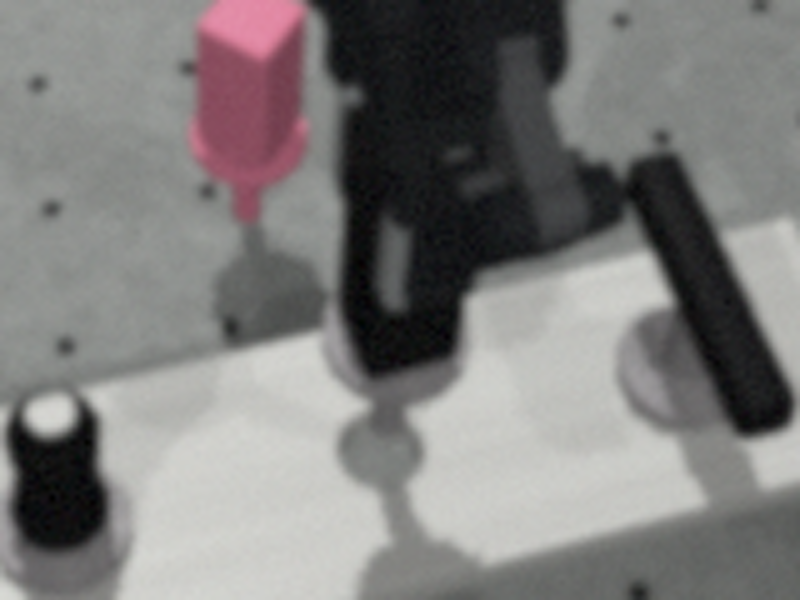

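The tip at crop (385,422) is just above the hole at (380,450), as expected at 13 mm height. Continuing down.

Request:
play_rows(motion=[10,0,0,-1.5,0,0,0,10,0,0,-3,0,0,0,10,0,0,-4.5,0,0,0,10,0,0,-5.2,0,0,0,10,0,0,-5.2,0,0,0])

```text
clock: 13.72
position: [526.0, -328.8, 75.9]
ee_rot: [-0.078, 0.997, -0.0, -0.0]
contact_force: [0.5, -0.3, -1.1]
gripper_width: 22.7
```

```bash
python3 - <<'E'
from m import *
s=arm.read_state(); print(s['clock'],s['position'],s['contact_force'])
c,im,d=shot('side','s13.png'); cv2.imwrite('pics/s13c.png',cv2.resize(im[270:390,270:430,::-1],(800,600),interpolation=2))
E
```

```text
13.725 [ 526.03659522 -328.82534094   75.86437618] [ 0.54830948 -0.30237927 -1.08252909]
```

View pics/s13c.png

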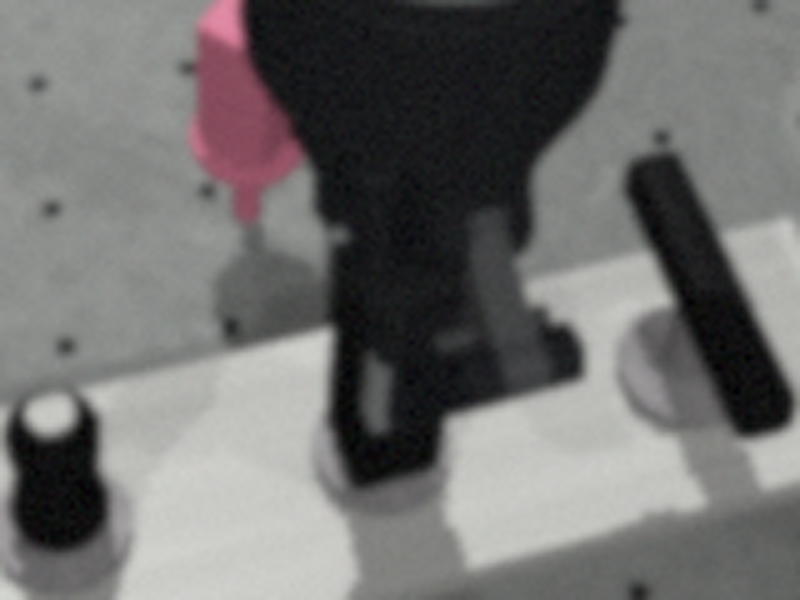

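Request:
play_rows(motion=[10,0,0,-0.1,0,0,0,10,0,0,-0.1,0,0,0])

```text
clock: 14.02
position: [526.1, -328.8, 75.3]
ee_rot: [-0.078, 0.997, -0.0, 0.0]
contact_force: [-0.8, 0.1, -1.0]
gripper_width: 22.6
```

Request:
play_rows(motion=[40,0,0,0,0,0,0,70,0,0,0,0,0,0,100,0,0,0,0,0,0,100,0,0,0,0,0,0,100,0,0,0,0,0,0])

```text
clock: 14.65
position: [526.1, -328.7, 75.3]
ee_rot: [-0.078, 0.997, -0.0, 0.0]
contact_force: [-0.4, -0.8, -0.1]
gripper_width: 85.5
```

Request:
play_rows(motion=[100,0,0,2,0,0,0,100,0,0,5,0,0,0,100,0,0,10,0,0,0,100,-3,0,15,0,0,0,100,-4,0,19,0,0,0])

```text
clock: 15.28
position: [485.1, -328.8, 267.9]
ee_rot: [-0.078, 0.997, -0.001, 0.001]
contact_force: [0.5, -0.3, -0.3]
gripper_width: 84.9
```

Request:
play_rows(motion=[100,0,0,0,0,0,0,100,0,0,0,0,0,0])

```text
clock: 15.52
position: [485.7, -328.4, 264.7]
ee_rot: [-0.078, 0.997, 0.0, -0.0]
contact_force: [0.3, 0.2, -0.3]
gripper_width: 85.6
```

```bash
python3 - <<'E'
from m import *
s=arm.read_state(); print(s['clock'],s['position'],s['gripper_width'],s['contact_force'])
c,im,d=shot('wrist','w14.png'); P,m=cloud(c,d); P=P[m]
t=P[(abs(P[:,2]-120)<5)&(abs(P[:,0]-527)<25)&(abs(P[:,1]+328)<25)]; print(cv2.minAreaRect(t[:,:2].astype(np.float32)),t.mean(0),len(t))
cs,im2,_=shot('side'); cv2.imwrite('pics/s14c.png',cv2.resize(im2[130:400,220:560,::-1],(755,600),interpolation=2))
print([(r['uv'],r['confidence']) for r in arm.place_of('spring_hook','side')])
ct,im3,_=shot('top'); cv2.imwrite('pics/t14c.png',cv2.resize(im3[110:260,130:310,::-1],(720,600),interpolation=2))
r=arm.place_of('spring_hook','top'); print([(q['uv'],q['confidence'],ray_z(ct,*q['uv'],28)) for q in r])
print(w2px(ct,[598,170.1,28]),w2px(ct,[600.4,143.2,44]))
E
```

```text
15.525 [ 485.71313217 -328.36877836  264.71503481] 85.59285556435363 [ 0.32991709  0.21588587 -0.25534849]
((526.7100219726562, -329.9195861816406), (24.076358795166016, 23.83873176574707), 9.692366600036621) [ 525.92807988 -329.79751425  119.85789604] 718
[]
[([165.8, 189.2], 0.72, array([607.15625465, 172.11471048,  28.        ]))]
[166.59836188 193.62121886] [177.79110523 191.05117663]
```

View pics/s14c.png

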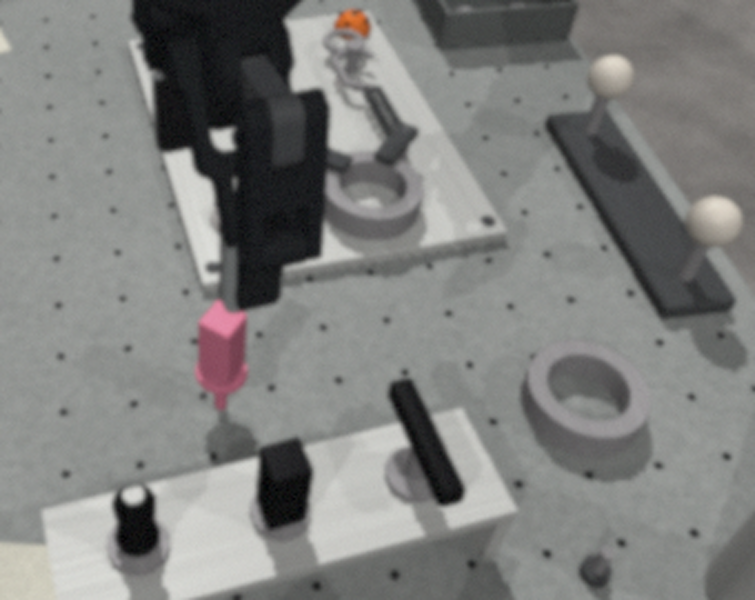

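View pics/t14c.png

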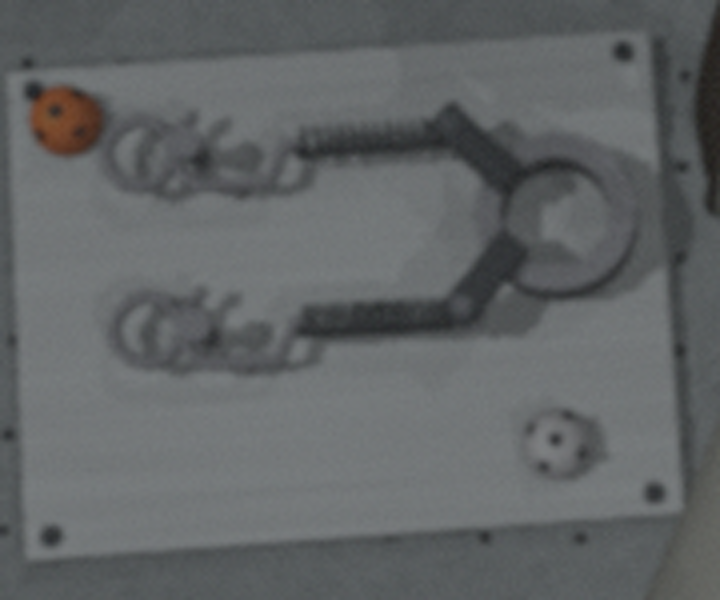

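The spring is hooked, with the eye at top pixel (167,193) against (166.6,193.6) predicted. The puller hangs upright in the middle hole, its top at z 119.9 and less than 2 mm from where it started. Handing in.

```bash
python3 -c "
from bench import arm
print(arm.job_done())"
```

```text
the job is handed in; nothing more can be done
None
```

The loose spring is now hooked on the free anchor post, and the puller is back in its own rack hole and released. I handed the job in at about 16 s of the 54 s allowed; no verdict was reported.

**What I did:** I took the square black puller from the middle hole and put its pin in the eye. I stretched the spring about 46 mm, which read 5.6 N against 5.3 N expected. Then I swung the hook clockwise round the post, eased it back until the pull vanished, lifted the pin out and returned the puller.

**Last checks:**
- **Spring:** in the top view it lies like its twin. I read the eye at pixel (167,193) by eye in the enlarged view; the hooked position should appear at (166.6,193.6).
- **Puller:** it stands upright, its top at 119.9 mm (120.0 at the start). It is under 2 mm from where it began.

**Disagreements:** the trained network placed the eye about 4 px off in the last top view (row 189 instead of 193). It did not report the hook in the last side view, where the gripper was in the way. I went by the picture and geometry instead.

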